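# Set up the raised bench: two dogs in, then hold the planing stop in its slot

## Task

Get the small raised bench ready for planing: drop the two aluminium bench dogs, foot down, into the two round holes along its back edge so that their heads rest on the bench top, and let them go. Then lower the flat wooden planing stop, foot down, through the narrow slot, and finish still holding it there upright, with its top level with the heads of the dogs, so that I can tighten the lock screw on it (nothing else supports it; let go and it falls through). Leave the plain dowel, the hand plane and the try square where they are.

Things in the scene. Friction and masses are not known exactly. Their poses are not given: they have to be found in the camera images.
- bench: raised bench of pale hardwood, fixed on the big table: top 280 (x) x 460 (y) mm, 45 mm thick, upper face 150 mm above the table, open below between trestle ends at y = +/-195. Origin: centre of its footprint at table height; x to its back edge (away from the robot), y to its left, z up. Black star knob of the lock screw on its left end
- hole_right (a point): centre of the mouth of the right dog hole, at the bench's upper face (bench x +70, y -130 mm); vertical round through hole 21 mm in diameter. Either dog may go in either hole. Axes as the bench
- hole_left (a point): centre of the mouth of the left dog hole, at the bench's upper face (bench x +70, y +20 mm); vertical round through hole 21 mm in diameter. Axes as the bench
- slot (a point): centre of the mouth of the planing-stop slot, at the bench's upper face (bench x 0, y +120 mm); vertical rectangular through slot, 62 mm along the bench's x by 24 mm along its y, 45 mm deep, nothing below it down to the table. Axes as the bench
- rack: square plywood storage block 190 x 190 x 42 mm, fixed on the table. Four pockets 32 mm deep (floor 10 mm above the table) at x, y = +/-47.5 mm: three round, 23 mm wide; at (+47.5, -47.5) one 66 (x) by 28 (y) mm. Dogs and dowel stand in the round ones in any arrangement, the stop in the other. Origin: centre of its underside, z up
- dog_a: aluminium bench dog, 120 mm tall, about 125 g: round shank 19 mm thick, 90 mm long, 5 mm tapered foot, two thin black rings; round head 30 mm in diameter, 30 mm high. Stands foot down in the block. Origin: centre of the foot's underside; z up to the head. Seated, the head's underside rests on the bench top and the head stands 30 mm above it
- dog_b: second bench dog, the same as dog_a
- stop: planing stop: flat board of pale hardwood, 60 (x) by 22 (y) mm, 120 mm long (z), about 115 g, the lowest 6 mm tapered by 3 mm on each side. Stands on its foot in the block, 88 mm sticking out, axes nearly as the block's. Goes into the slot with its wide side along the slot (a half turn is the same). Origin: centre of the foot's underside
- stop_top (a point): centre of the top face of the planing stop, 120 mm above its origin; in the final pose it is 30 mm above the mouth of the slot, level with the tops of the dogs' heads. Axes as the stop
- dowel: plain wooden dowel without a head, 19 mm in diameter, 150 mm tall, standing in the third round pocket of the storage block; a bystander. Origin: centre of its underside
- plane: wooden hand plane lying on the bench top, front right: body 60 (x) x 180 (y) x 32 mm, its slanting iron up to about 67 mm high; a bystander. Origin: centre of its sole
- square: try square lying flat on the table beyond the storage block: stock 120 x 24 x 18 mm, steel blade 30 mm wide at its x -45 mm, reaching to its y +160 mm, pointing away from the robot; a bystander. Origin: centre of the stock's underside
Not all that is in view belongs to the job. What is shaped like the dog_b but blue or orange is not meant.

How it is judged:
On the way:
1. both bench dogs stand foot down in the two holes, heads resting on the bench top, let go ((((z of dog_a in the frame of hole_left between -0.095 and -0.086 m and horizontal distance between dog_a and hole_left below 0.005 m and angle between dog_a's own z axis and vertical below 0.07 rad and contact force between the fingers and dog_a below 0.3 N) and (z of dog_b in the frame of hole_right between -0.095 and -0.086 m and horizontal distance between dog_b and hole_right below 0.005 m and angle between dog_b's own z axis and vertical below 0.07 rad and contact force between the fingers and dog_b below 0.3 N)) or ((z of dog_a in the frame of hole_right between -0.095 and -0.086 m and horizontal distance between dog_a and hole_right below 0.005 m and angle between dog_a's own z axis and vertical below 0.07 rad and contact force between the fingers and dog_a below 0.3 N) and (z of dog_b in the frame of hole_left between -0.095 and -0.086 m and horizontal distance between dog_b and hole_left below 0.005 m and angle between dog_b's own z axis and vertical below 0.07 rad and contact force between the fingers and dog_b below 0.3 N)))), for 0.2 s.
At the end, for the whole second after the job is handed in: Both dogs released in the two holes: head's underside within 4 mm of the bench top, within 5 mm of the hole's centre, tilt below 0.07 rad. Stop held still by the fingers (over 2 N) in the slot: top 30 +/- 6 mm above the bench top, within 4 mm of the slot's centre, tilt below 0.07 rad, in line ((((z of dog_a in the frame of hole_left between -0.095 and -0.086 m and horizontal distance between dog_a and hole_left below 0.005 m and angle between dog_a's own z axis and vertical below 0.07 rad and contact force between the fingers and dog_a below 0.3 N) and (z of dog_b in the frame of hole_right between -0.095 and -0.086 m and horizontal distance between dog_b and hole_right below 0.005 m and angle between dog_b's own z axis and vertical below 0.07 rad and contact force between the fingers and dog_b below 0.3 N)) or ((z of dog_a in the frame of hole_right between -0.095 and -0.086 m and horizontal distance between dog_a and hole_right below 0.005 m and angle between dog_a's own z axis and vertical below 0.07 rad and contact force between the fingers and dog_a below 0.3 N) and (z of dog_b in the frame of hole_left between -0.095 and -0.086 m and horizontal distance between dog_b and hole_left below 0.005 m and angle between dog_b's own z axis and vertical below 0.07 rad and contact force between the fingers and dog_b below 0.3 N))) and z of stop_top in the frame of slot between 0.024 and 0.036 m and x of stop_top in the frame of slot between -0.004 and 0.004 m and y of stop_top in the frame of slot between -0.004 and 0.004 m and angle between stop's own z axis and vertical below 0.07 rad and angle between the x axis of stop and the x axis of bench, either way round below 0.1 rad and contact force between the fingers and stop above 2 N and linear speed of stop below 0.02 m/s); the arm keeps its last pose, push and grip.
It fails at once if the plane is moved (more than 30 mm) (distance of plane from where it was at the start of the episode above 0.03 m).
It fails at once if the square is moved (more than 30 mm) (distance of square from where it was at the start of the episode above 0.03 m).
It fails at once if the dowel is moved (more than 30 mm) (distance of dowel from where it was at the start of the episode above 0.03 m).
It also fails if it takes over 72 s, if anything falls off the work surface, if the arm or the gripper's body presses on something with over 40 N, if the wrist force passes 120 N, or if a joint passes its speed limit or range.

## Robot

A 7-joint arm with a two-finger parallel gripper is mounted at the origin on the work surface. World frame = base frame: x ahead of the robot, y to its left, z up, the work surface at z = 0. Lengths are in m, angles in rad, forces in N, time in s.
With the tool pointing down it reaches from about 0.425 to 0.925 m from the base axis. Payload 6.8 kg.
Tool frame: the origin (TCP) lies at the very end of the fingers, on their centre line; the grasp point (between the pads) lies bot.tcp_to_grasp behind it (bot.tcp_to_grasp is the distance from the TCP to the grasp point, in m); z points along the fingers, y is the line along which they close (so a half turn about z gives the same grasp; the last joint's range is limited). The gripper opens to 85 mm and grips with 20 to 120 N. Pads are 22 mm wide; open, the fingers measure 114 mm over their backs; the gripper's body (76 mm by 85 mm) begins 54 mm behind the grasp point. The pads swing forward as they close: fully open they stand 13 mm farther back than shut.
Start: joints at [-1.235, 0.477, 0.022, 1.555, -0.011, 1.109, -0.083], TCP at [0.29, 0.61, 0.231] pointing down, gripper open.
Joint ranges: [-2.96, 2.96], [-0.34, 2.1], [-1.41, 1.46], [0.24, 2.44], [-1.37, 4.51], [0.17, 1.92], [-2.96, 2.96]. Speed limits (rad/s): [2.39, 2.39, 3.14, 3.14, 3.14, 3.14, 3.14].

## Interface

Orientations are given as a unit quaternion [w, x, y, z].
In Python, from station import bot gives the robot as it stands.
- The arm moves only by the tool servo_tool, never from a script. Its argument "motion" is a list that holds one entry, the list of rows, each a list of 7 numbers: the shift along the tool's x, y, z in m, then the turn, a rotation vector about the tool's x, y, z in units of 5 degrees (1.0 is 5 degrees), then the opening, from 0 (shut) to 1 (fully open). A call has 1 to 20 rows; each row is the pose to reach, as a shift and turn from the pose commanded when the call began, along the tool's axes at that moment; what a row does not reach only later rows make up. A row lasts 1/12 s, in which the tool goes at most 41.7 mm and 7.16 degrees, less where a joint would pass 70% of its speed; a pose out of reach is approached as far as the arm can. A call with a gripper value outside its range is refused whole. The fingers move at their own pace and stop on an object; "grip_force" is the grip in N (left out, the last holds). Time passes only in rows, so rows that repeat a pose let the fingers close. It gives the time, the measured TCP pose, the force, the opening and the grip force at its end, in the units of the state.
- bot.get_obs(): the state, without advancing time (a new reading comes with each control period).
- bot.read_camera(name): name is "scene" or "top"; returns a dict with "img" (420x560x3 uint8, red, green, blue), "K" (3x3 intrinsics, pixels), "pose" (4x4, takes a point from camera to world coordinates). Camera axes: x right, y down, z forward; pixel columns grow to the right and rows downward; lengths in m; the calibration is good to about 2 mm. A picture is of the moment at which its call begins. There is no depth.
- bot.hand_in(): hands the job in; it is judged then, once.
The state is a dict: "t": time; "q": joint angles; "joint_vel": joint speeds; "joint_torque": joint torques, N m; "eef_pos": TCP position; "tool_rot": TCP orientation; "contact_force": force on the tool from outside, world axes, zero at the start; "torque": the same for the moment, N m; "gripper_width": opening from 0.0 (shut) to 1.0 (fully open); "grasp_force": force on a finger pad.
Only numpy, scipy, OpenCV 4.12 (cv2) and the standard library are available. Lean on these libraries where they do the work, as an engineer would, in place of code of your own. Each camera call takes 0.05 s, during which the arm holds its last target. There are 200 camera calls.

## Working session

There is one attempt and no reset: what is moved stays moved. The work goes in short steps, Python scripts to look and compute and a tool call to move; the robot and the scene stay as the last step left them, time stands still between calls to the robot, and variables do not carry over. Pictures are saved under pics/ and viewed, at most 10 in all, crops included, and the job is handed in when it is done.

Besides the shell and the picture viewer there is one more tool, called after "Request:" as name([rows], argument=value, ...), one row to a line, values as JSON. servo_tool: Moves the arm, as the interface text tells. Its arguments: {"type":"object","properties":{"motion":{"type":"array"},"grip_force":{"type":"number"}},"required":["motion"]}

```bash
ls; mkdir -p pics; python3 - <<'E'
from station import bot
import cv2, numpy as np
o=bot.get_obs(); print({k:np.round(v,3).tolist() for k,v in o.items()}, bot.tcp_to_grasp)
for n in ("scene","top"):
    c=bot.read_camera(n); cv2.imwrite(f"pics/{n}0.png",c["img"][...,::-1]); np.savez(f"{n}0.npz",**c)
    print(n,np.round(c["K"],1).tolist(),np.round(c["pose"],3).tolist())
E
```

```text
pics
{'t': 0.0, 'q': [-1.235, 0.478, 0.022, 1.556, -0.011, 1.109, -0.083], 'joint_vel': [-0.001, 0.001, -0.0, 0.002, 0.0, 0.0, -0.001], 'joint_torque': [-0.0, -59.646, 1.608, -28.119, 0.013, 0.009, 0.0], 'eef_pos': [0.29, 0.609, 0.23], 'tool_rot': [-0.0, 0.22, 0.975, -0.001], 'contact_force': [0.437, -0.115, -0.062], 'torque': [-0.026, 0.042, 0.034], 'grasp_force': 0.0, 'gripper_width': 0.999} 0.0187
scene [[414.6, 0.0, 280.8], [0.0, 414.6, 212.6], [0.0, 0.0, 1.0]] [[0.482, 0.488, -0.728, 1.252], [0.876, -0.248, 0.413, -0.548], [0.021, -0.837, -0.547, 0.706], [0.0, 0.0, 0.0, 1.0]]
top [[490.6, 0.0, 276.9], [0.0, 490.6, 208.6], [0.0, 0.0, 1.0]] [[-0.006, -0.997, 0.08, 0.376], [-1.0, 0.007, 0.009, -0.11], [-0.009, -0.079, -0.997, 1.446], [0.0, 0.0, 0.0, 1.0]]
```

View pics/scene0.png

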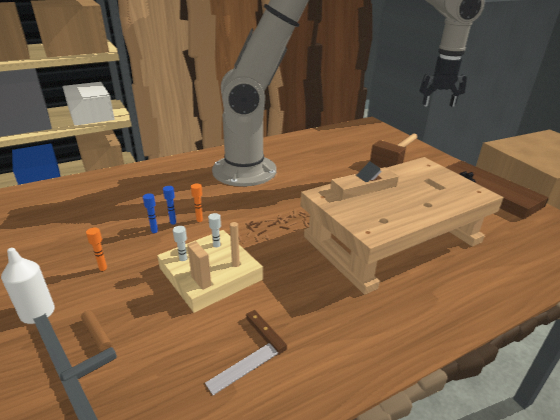

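View pics/top0.png

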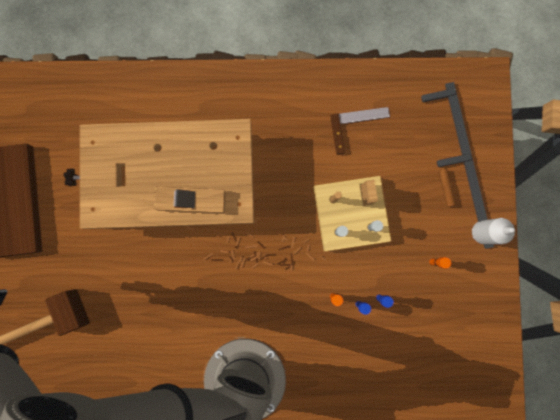

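Scene view: the silver dogs are at (181,240) and (215,228), the dowel at (235,245), and the stop at (200,265). The blue items (150,212; 170,205) and orange items (198,203; 97,250) are only lookalikes. In the top view the dogs are at (343,231) and (376,226), the stop at (370,190), the dowel at (336,197), and the bench holes at (157,147) and (213,146). The slot is at (121,175) in the top view. I'll confirm with an enlarged crop.

```bash
cat > h.py <<'E'
import numpy as np, cv2
from scipy.spatial.transform import Rotation as R
def load(n): return dict(np.load(n+".npz"))
def ray(c,p):
    d=c["pose"][:3,:3]@np.linalg.inv(c["K"])@np.array([p[0],p[1],1.]); return c["pose"][:3,3],d/np.linalg.norm(d)
def onz(c,p,z):
    o,d=ray(c,p); return o+d*(z-o[2])/d[2]
def tri(c1,p1,c2,p2):
    A=np.zeros((3,3));b=np.zeros(3);L=[]
    for c,p in((c1,p1),(c2,p2)):
        o,d=ray(c,p);M=np.eye(3)-np.outer(d,d);A+=M;b+=M@o;L.append((o,d))
    X=np.linalg.solve(A,b); n=np.cross(L[0][1],L[1][1]);n/=np.linalg.norm(n)
    return X,abs(n@(L[0][0]-L[1][0]))
def proj(c,X):
    T=np.linalg.inv(c["pose"]);x=T[:3,:3]@np.asarray(X)+T[:3,3];p=c["K"]@x;return p[:2]/p[2]
def crop(c,x0,y0,w,h,s):
    return cv2.resize(c["img"][y0:y0+h,x0:x0+w,::-1],None,fx=s,fy=s,interpolation=cv2.INTER_CUBIC)
E
python3 - <<'E'
from h import *
t,s=load("top0"),load("scene0")
a=np.hstack([crop(t,300,170,100,90,4),crop(s,150,200,100,90,4)])
b=np.hstack([crop(t,70,110,190,120,2.1),crop(s,300,150,190,120,2.1)])
b=cv2.resize(b,(800,240)); cv2.imwrite("pics/crop0.png",np.vstack([a[:, :800],b]))
E
```

```text
(no output)
```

View pics/crop0.png

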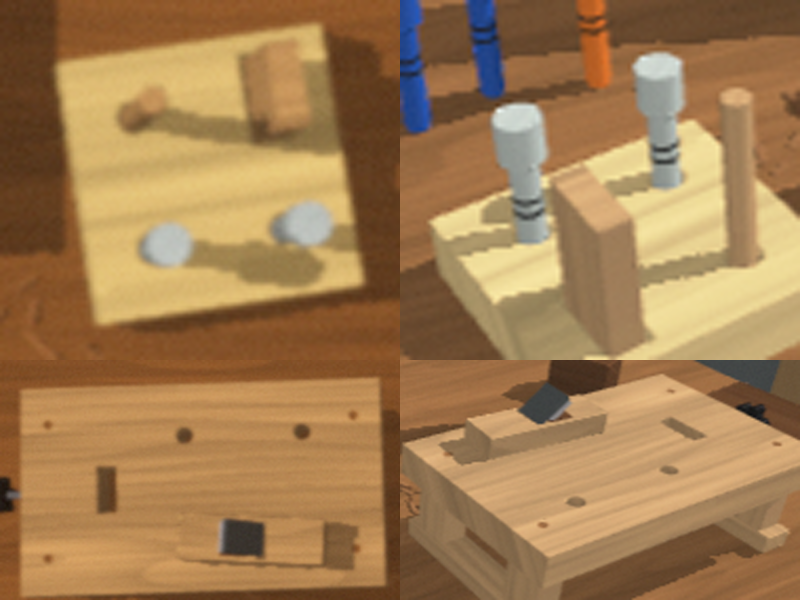

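The crop confirms it: the two silver dogs with black rings stand at the rack's front. The stop is at back right and the dowel at back left. Next I'll measure the blobs in both views.

```bash
cat > m.py <<'E'
from h import *
t,s=load("top0"),load("scene0")
def blobs(c,box,fn,amin=8,S=4):
    x0,y0,w,h=box; im=crop(c,x0,y0,w,h,S); m=fn(im).astype(np.uint8)
    n,l,st,ce=cv2.connectedComponentsWithStats(m); out=[]
    for i in range(1,n):
        if st[i,4]>amin*S*S:
            cn=max(cv2.findContours((l==i).astype(np.uint8),cv2.RETR_EXTERNAL,cv2.CHAIN_APPROX_NONE)[0],key=len)
            r=cv2.minAreaRect(cn); f=lambda p:((np.array(p)+.5)/S-.5+[x0,y0])
            out.append((np.round(f(ce[i]),2).tolist(),st[i,4]/S/S,np.round(f(r[0]),2).tolist(),np.round(np.array(r[1])/S,1).tolist(),round(r[2],1)))
    return out
hsv=lambda im:cv2.cvtColor(im,cv2.COLOR_BGR2HSV).astype(int)
if __name__=="__main__":
    silver=lambda im:(hsv(im)[...,1]<70)&(hsv(im)[...,2]>100)
    lit=lambda im:(hsv(im)[...,1]<70)&(hsv(im)[...,2]>195)
    dark=lambda im:(hsv(im)[...,2]<115)
    for nm,c,b,f in(("Tsilver",t,(310,210,90,40),silver),("Ssilver",s,(165,205,65,60),silver),("Tlit",t,(310,210,90,40),lit),("Slit",s,(165,205,65,60),lit),
      ("Thole",t,(145,135,80,20),dark),("Tslot",t,(110,155,25,40),dark),("Shole",s,(370,200,70,30),dark),("Sslot",s,(410,165,45,35),dark)):
        print(nm,*blobs(c,b,f),sep="\n  ")
    for p,c in(((342,231),t),((180,229),s),((180,242),s)): print(hsv(c["img"][None,p[1],p[0]-0:p[0]+1,::-1].copy()))
E
python3 m.py
```

```text
Tsilver
  ([375.66, 225.77], np.float64(130.5625), [375.12, 226.12], [11.2, 15.2], 71.6)
  ([341.43, 230.89], np.float64(113.5), [341.58, 230.85], [12.2, 11.6], 26.6)
Ssilver
  ([214.95, 227.67], np.float64(303.375), [215.67, 229.76], [34.6, 12.6], 82.7)
  ([180.45, 240.8], np.float64(342.5625), [180.51, 243.05], [35.9, 13.2], 82.9)
Tlit
  ([343.01, 233.44], np.float64(15.5625), [343.06, 233.75], [4.6, 5.8], 79.4)
Slit
  ([214.15, 216.15], np.float64(53.75), [214.12, 216.12], [6.0, 11.0], 90.0)
  ([178.8, 228.95], np.float64(60.75), [178.88, 229.0], [6.2, 11.5], 90.0)
Thole
  ([212.93, 145.38], np.float64(31.8125), [213.0, 145.38], [6.0, 6.2], 90.0)
  ([157.15, 147.42], np.float64(31.0), [157.12, 147.38], [6.0, 6.0], 90.0)
Tslot
  ([120.26, 174.65], np.float64(160.6875), [120.25, 174.62], [7.8, 22.0], 0.0)
Shole
Sslot
  ([451.6, 167.26], np.float64(30.8125), [450.38, 167.75], [6.2, 8.0], 90.0)
[[[ 50   8 194]]]
[[[ 68  10 213]]]
[[[ 64  12 155]]]
```

```bash
cat > m2.py <<'E'
from m import *
for th in (.75,.82):
  def rel(im):
    v=hsv(im)[...,2]; return v<th*np.median(v)
  for nm,c,b in (("T",t,(145,138,80,16)),("T",t,(108,158,26,34)),("S",s,(374,209,66,25)),("S",s,(415,172,40,22))):
    print(th,nm,*blobs(c,b,rel,6),sep="\n  ")
for tp,sp in(((377,225.8),(178.8,229)),((342.2,231),(214.1,216.2))):
  print(tri(t,tp,s,sp), onz(s,sp,.13),onz(t,tp,.13), proj(t,onz(s,sp,.13)))
for z,pp in ((.15,((213,145.4),(157.1,147.4),(120.3,174.6))),):
  print([onz(t,p,z).round(4).tolist() for p in pp])
# rack corners from top
f=lambda im:(hsv(im)[...,2]>150)&(hsv(im)[...,0]>17)
print(blobs(t,(305,165,95,95),f,200))
E
python3 m2.py
```

```text
0.75
  T
  ([212.92, 145.38], np.float64(44.5), [213.0, 145.5], [7.2, 7.2], 90.0)
  ([157.15, 147.4], np.float64(44.75), [157.25, 147.38], [7.5, 7.2], 90.0)
0.75
  T
  ([120.22, 174.57], np.float64(195.875), [120.38, 174.62], [23.0, 9.0], 90.0)
0.75
  S
  ([383.3, 220.68], np.float64(27.9375), [383.12, 220.62], [4.0, 8.5], 90.0)
0.75
  S
  ([434.1, 184.11], np.float64(80.9375), [434.02, 184.3], [20.5, 5.0], 28.5)
0.82
  T
  ([212.89, 145.36], np.float64(52.75), [212.88, 145.38], [8.0, 8.0], 90.0)
  ([157.12, 147.42], np.float64(53.125), [157.25, 147.38], [8.0, 7.8], 90.0)
0.82
  T
  ([120.18, 174.62], np.float64(216.875), [120.25, 174.62], [9.7, 23.5], 0.0)
0.82
  S
  ([383.28, 220.58], np.float64(34.875), [383.12, 220.5], [4.8, 9.0], 90.0)
  ([427.8, 228.89], np.float64(124.0625), [425.86, 230.35], [6.4, 31.1], 69.3)
  ([438.0, 232.28], np.float64(8.125), [437.62, 231.88], [3.0, 3.5], 90.0)
0.82
  S
  ([434.01, 184.06], np.float64(95.25), [434.05, 184.36], [21.5, 5.6], 28.6)
(array([ 0.43337645, -0.36487284,  0.12789707]), np.float64(0.004526974839107023)) [ 0.43762777 -0.36356442  0.13      ] [ 0.43255766 -0.36664103  0.13      ] [375.80771145 223.91589472]
(array([ 0.42030523, -0.27097843,  0.1283467 ]), np.float64(0.005442200126775154)) [ 0.42411182 -0.26941055  0.13      ] [ 0.41922535 -0.27330968  0.13      ] [340.71265358 229.18436961]
[[0.6501, 0.0713, 0.15], [0.6459, 0.2215, 0.15], [0.573, 0.3191, 0.15]]
[([349.27, 215.51], np.float64(3791.3125), [351.89, 213.18], [67.0, 68.5], 81.3)]
```

```bash
python3 - <<'E'
from h import *
t,s=load("top0"),load("scene0")
for sp,tp in (((383.2,220.6),(212.9,145.4)),((434.05,184.2),(120.2,174.6))): print(onz(s,sp,.15),onz(t,tp,.15),tri(t,tp,s,sp))
# known-distance check + stop top corners (crop px /4): scene, top
S=lambda x,y:(150+(x-400+.5)/4-.5,200+(y+.5)/4-.5); T=lambda x,y:(300+(x+.5)/4-.5,170+(y+.5)/4-.5)
sc=[S(552,182),S(580,165),S(636,210),S(601,232)]
print("stop top scene",[onz(s,p,.13).round(4).tolist() for p in sc])
tc=[T(250,50),T(296,40),T(311,122),T(263,133)]
print("stop top? top",[onz(t,p,.13).round(4).tolist() for p in tc])
sc=[(S(431,222)),S(696,122)]
print("rack scene",[onz(s,p,.042).round(4).tolist() for p in sc])
tc=[T(57,62),T(322,25),T(364,285),T(97,325)]
print("rack top",[onz(t,p,.042).round(4).tolist() for p in tc])
# dowel top
print(onz(s,S(736,97),.16),onz(t,T(153,98),.16))
E
```

```text
[0.65442064 0.07422266 0.15      ] [0.65012952 0.07161027 0.15      ] (array([0.65192179, 0.07367069, 0.14839045]), np.float64(0.004548323683561173))
[0.57887747 0.32157407 0.15      ] [0.57298991 0.31937208 0.15      ] (array([0.5751787 , 0.3223488 , 0.14745797]), np.float64(0.005272196212109309))
stop top scene [[0.5073, -0.3648, 0.13], [0.4993, -0.3457, 0.13], [0.5526, -0.3319, 0.13], [0.5618, -0.3553, 0.13]]
stop top? top [[0.5507, -0.3292, 0.13], [0.5573, -0.3603, 0.13], [0.5016, -0.3692, 0.13], [0.4944, -0.3368, 0.13]]
rack scene [[0.3984, -0.4166, 0.042], [0.3738, -0.2286, 0.042]]
rack top [[0.5547, -0.2049, 0.042], [0.5802, -0.3959, 0.042], [0.3931, -0.4216, 0.042], [0.3659, -0.2311, 0.042]]
[ 0.51742823 -0.25564674  0.16      ] [ 0.51534214 -0.2598319   0.16      ]
```

```bash
cat > go.py <<'E'
import sys
from h import *
from station import bot
# usage: go.py x y z yawdeg(tool y axis, mod 180) [further poses...]  -> rows relative to the present measured pose
o=bot.get_obs(); w,x,y,z=o["tool_rot"]; Rm=R.from_quat([x,y,z,w]); p=np.array(o["eef_pos"])
ty=Rm.as_matrix()[:,1]; print("t",round(o["t"],2),"pos",p.round(4),"yaw",round(np.degrees(np.arctan2(ty[1],ty[0])),2),"F",np.round(o["contact_force"],1),"M",np.round(o["torque"],2),"w",round(o["gripper_width"],3),"gf",round(o["grasp_force"],1),"q7",round(o["q"][6],2))
a=list(map(float,sys.argv[1:]))
for i in range(0,len(a),4):
    X=np.array(a[i:i+3]); c=[]
    for k in(0,180):
        b=np.radians(a[i+3]+k); yv=np.array([np.cos(b),np.sin(b),0]); zv=np.array([0,0,-1.]); T=np.stack([np.cross(yv,zv),yv,zv],1)
        c.append((Rm.inv()*R.from_matrix(T)).as_rotvec())
    r=min(c,key=np.linalg.norm); d=Rm.inv().apply(X-p)
    print("shift",d.round(4).tolist(),"turn",(np.degrees(r)/5).round(2).tolist(),"rows>=",round(max(np.linalg.norm(d)/.0417,np.degrees(np.linalg.norm(r))/7.16),1))
E
python3 go.py .50 .20 .36 97.6 .435 -.366 .22 97.6
```

```text
t 0.1 pos [0.2896 0.6091 0.2304] yaw 64.57 F [ 0.6  0.  -0.6] M [ 0.02 -0.03  0.01] w 1.001 gf 0.0 q7 -0.08
shift [-0.3657, -0.2794, -0.1291] turn [-0.02, -0.0, -6.61] rows>= 11.5
shift [-0.55, -0.8182, 0.0118] turn [-0.02, -0.0, -6.61] rows>= 23.6
```

Request:
servo_tool([
  [[-0.05,-0.04,-0.1,0,0,-1,1],[-0.36,-0.28,-0.13,0,0,-6.6,1],[-0.36,-0.28,-0.13,0,0,-6.6,1],[-0.36,-0.28,-0.13,0,0,-6.6,1],[-0.36,-0.28,-0.13,0,0,-6.6,1],[-0.36,-0.28,-0.13,0,0,-6.6,1],[-0.36,-0.28,-0.13,0,0,-6.6,1],[-0.36,-0.28,-0.13,0,0,-6.6,1],[-0.36,-0.28,-0.13,0,0,-6.6,1],[-0.36,-0.28,-0.13,0,0,-6.6,1],[-0.36,-0.28,-0.13,0,0,-6.6,1],[-0.36,-0.28,-0.13,0,0,-6.6,1],[-0.36,-0.28,-0.13,0,0,-6.6,1],[-0.36,-0.28,-0.13,0,0,-6.6,1],[-0.36,-0.28,-0.13,0,0,-6.6,1],[-0.36,-0.28,-0.13,0,0,-6.6,1]],
])

```text
t: 1.43
eef_pos: [0.4937, 0.2038, 0.3607]
tool_rot: [-0.001, -0.067, 0.998, 0.0]
contact_force: [-0.7, 0.6, 0.2]
gripper_width: 1.002
grasp_force: 0.0
```

```bash
python3 go.py .435 -.365 .21 97.6 .435 -.365 .106 97.6
```

```text
t 1.43 pos [0.4937 0.2038 0.3607] yaw 97.73 F [-0.7  0.6  0.2] M [-0.04  0.05  0.02] w 1.002 gf 0.0 q7 1.22
shift [0.1345, -0.5557, 0.1508] turn [0.0, -0.01, 0.03] rows>= 14.2
shift [0.1344, -0.5557, 0.2548] turn [0.0, -0.01, 0.03] rows>= 15.0
```

Request:
servo_tool([
  [[0.13,-0.556,0.1,0,0,0,1],[0.13,-0.556,0.1,0,0,0,1],[0.13,-0.556,0.1,0,0,0,1],[0.13,-0.556,0.1,0,0,0,1],[0.13,-0.556,0.1,0,0,0,1],[0.13,-0.556,0.1,0,0,0,1],[0.13,-0.556,0.1,0,0,0,1],[0.13,-0.556,0.1,0,0,0,1],[0.13,-0.556,0.1,0,0,0,1],[0.13,-0.556,0.1,0,0,0,1],[0.13,-0.556,0.1,0,0,0,1],[0.1345,-0.556,0.15,0,0,0,1],[0.1345,-0.556,0.15,0,0,0,1],[0.1345,-0.556,0.15,0,0,0,1],[0.1345,-0.556,0.15,0,0,0,1],[0.1345,-0.556,0.15,0,0,0,1],[0.1345,-0.556,0.15,0,0,0,1],[0.1345,-0.556,0.15,0,0,0,1]],
])

```text
t: 2.93
eef_pos: [0.4361, -0.3648, 0.2114]
tool_rot: [0.0, -0.068, 0.998, 0.0]
contact_force: [0.4, 0.1, 0.1]
gripper_width: 1.002
grasp_force: 0.0
```

```bash
python3 go.py .435 -.365 .106 97.6; python3 - <<'E'
from h import *
from station import bot
s=bot.read_camera("scene");t=bot.read_camera("top"); np.savez("scene1.npz",**s);np.savez("top1.npz",**t)
p=bot.get_obs()["eef_pos"]; print(proj(s,p),proj(t,p))
cv2.imwrite("pics/c1.png",np.hstack([crop(t,320,170,100,100,4),crop(s,130,150,100,100,4)]))
E
```

```text
t 2.93 pos [ 0.4361 -0.3648  0.2114] yaw 97.74 F [0.4 0.1 0.1] M [0.02 0.03 0.04] w 1.002 gf 0.0 q7 2.51
shift [0.0011, -0.0002, 0.1054] turn [0.01, 0.01, 0.03] rows>= 2.5
[173.9246897  199.36179777] [382.59230323 222.91716964]
```

View pics/c1.png

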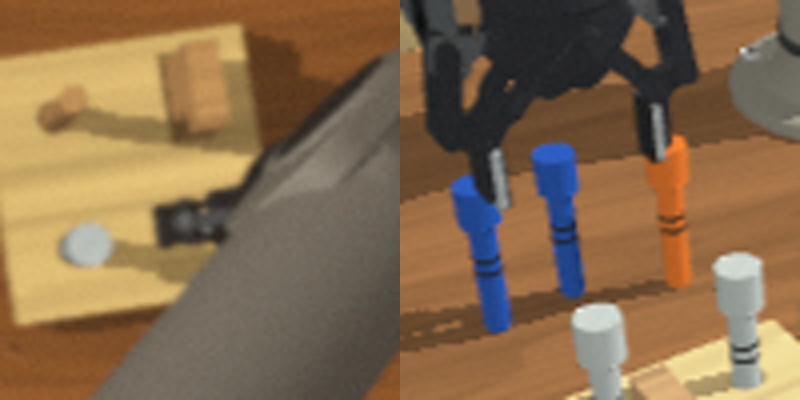

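The picture shows the open fingers centred over the right dog, with tips at scene ≈(155,201) and (194,190). The midpoint fits the expected projection, so I'll go down and grip.

Request:
servo_tool([
  [[0.001,0,0.04,0,0,0,1],[0.001,0,0.07,0,0,0,1],[0.001,0,0.1,0,0,0,1],[0.001,0,0.1055,0,0,0,1],[0.001,0,0.1055,0,0,0,1],[0.001,0,0.1055,0,0,0,0.3],[0.001,0,0.1055,0,0,0,0.1],[0.001,0,0.1055,0,0,0,0],[0.001,0,0.1055,0,0,0,0],[0.001,0,0.1055,0,0,0,0],[0.001,0,0.1055,0,0,0,0],[0.001,0,0.1055,0,0,0,0],[0.001,0,0.1055,0,0,0,0],[0.001,0,0.1055,0,0,0,0]],
], grip_force=40)

```text
t: 4.2
eef_pos: [0.4344, -0.367, 0.107]
tool_rot: [0.001, -0.066, 0.998, -0.0]
contact_force: [-0.3, 0.6, 6.0]
gripper_width: 0.331
grasp_force: 39.0
```

```bash
python3 go.py .435 -.365 .25 97.6
```

```text
t 4.2 pos [ 0.4344 -0.367   0.107 ] yaw 97.57 F [-0.3  0.6  6. ] M [ 0.48  0.13 -0.04] w 0.331 gf 39.0 q7 2.6
shift [-0.0011, 0.0019, -0.143] turn [-0.0, 0.02, -0.01] rows>= 3.4
```

Request:
servo_tool([
  [[0,0,-0.03,0,0,0,0],[0,0,-0.06,0,0,0,0],[0,0,-0.1,0,0,0,0],[0,0,-0.14,0,0,0,0],[0,0,-0.18,0,0,0,0],[0,0,-0.2,0,0,0,0],[0,0,-0.2,0,0,0,0],[0,0,-0.2,0,0,0,0]],
])

```text
t: 4.87
eef_pos: [0.4339, -0.3671, 0.3068]
tool_rot: [0.001, -0.066, 0.998, -0.0]
contact_force: [-0.3, 0.4, -1.1]
gripper_width: 0.326
grasp_force: 40.4
```

```bash
python3 go.py .55 -.1 .36 91.6 .6525 .073 .30 91.6
```

```text
t 4.87 pos [ 0.4339 -0.3671  0.3068] yaw 97.57 F [-0.3  0.4 -1.1] M [ 0.05  0.03 -0.07] w 0.326 gf 40.4 q7 2.45
shift [-0.1504, 0.2494, -0.0531] turn [-0.01, 0.03, 1.19] rows>= 7.1
shift [-0.2747, 0.4074, 0.007] turn [-0.01, 0.03, 1.19] rows>= 11.8
```

Request:
servo_tool([
  [[-0.03,0.04,0,0,0,0.2,0],[-0.055,0.08,0,0,0,0.4,0],[-0.075,0.11,0,0,0,0.6,0],[-0.095,0.14,0,0,0,0.8,0],[-0.115,0.17,0,0,0,1.0,0],[-0.135,0.2,0,0,0,1.2,0],[-0.155,0.23,0,0,0,1.2,0],[-0.175,0.26,0,0,0,1.2,0],[-0.196,0.29,0,0,0,1.2,0],[-0.216,0.32,0,0,0,1.2,0],[-0.236,0.35,0,0,0,1.2,0],[-0.255,0.38,0,0,0,1.2,0],[-0.27,0.4,0.005,0,0,1.2,0],[-0.275,0.407,0.007,0,0,1.2,0],[-0.275,0.407,0.007,0,0,1.2,0],[-0.275,0.407,0.007,0,0,1.2,0]],
])

```text
t: 6.2
eef_pos: [0.6516, 0.0718, 0.2968]
tool_rot: [-0.002, -0.014, 1.0, -0.001]
contact_force: [-0.5, 0.2, -1.5]
gripper_width: 0.324
grasp_force: 40.3
```

```bash
python3 go.py .6525 .073 .27 91.6;  python3 - <<'E'
from h import *
from station import bot
s=bot.read_camera("scene");t=bot.read_camera("top"); np.savez("scene2.npz",**s);np.savez("top2.npz",**t)
p=bot.get_obs()["eef_pos"]; print(proj(s,p),proj(t,p),proj(s,p-[0,0,.106]))
cv2.imwrite("pics/c2.png",np.hstack([crop(t,160,100,100,120,4),crop(s,340,125,100,120,4)]))
E
```

```text
t 6.2 pos [0.6516 0.0718 0.2968] yaw 91.55 F [-0.5  0.2 -1.5] M [-0.05 -0.02 -0.  ] w 0.324 gf 40.3 q7 1.53
shift [-0.0011, 0.0012, 0.0268] turn [-0.02, -0.04, -0.01] rows>= 0.6
[391.50078311 165.01659806] [204.81394409 131.70070607] [383.97740795 205.62472983]
```

View pics/c2.png

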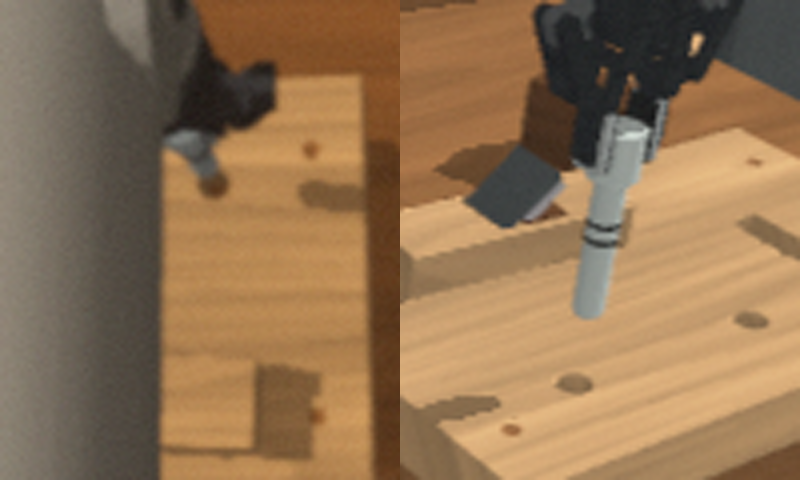

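Scene crop: the dog hangs straight, with its foot at ≈(386.6,202) and the hole at ≈(383.2,220.6). In the top view the shank points at the hole. I'll measure the shank axis against the vertical above the hole in each image, so the calibration offsets cancel.

```bash
cat > ax.py <<'E'
# offset of a hanging shank axis from the vertical above a target mouth, seen in both cameras
from m import hsv
from h import *
def axis(c,tgt,z0,z1,rad=7,dbg=False,smax=75,off=np.zeros(3)):
    """tgt: mouth point by this camera. returns perpendicular offset (m) and the world dir n with n.d = offset"""
    S=4; P0=proj(c,tgt+off+[0,0,z0]);P1=proj(c,tgt+off+[0,0,z1]); e=(P1-P0);L=np.linalg.norm(e);e/=L;n=np.array([-e[1],e[0]])
    vals=[];im=hsv(c["img"][...,::-1].copy()).astype(np.float32)
    u=np.arange(-rad,rad+.01,.1)
    for k in np.linspace(0,1,25):
        q=P0+e*L*k; xy=q+u[:,None]*n
        g=[cv2.remap(im[...,j],xy[:,0:1].astype(np.float32),xy[:,1:2].astype(np.float32),cv2.INTER_LINEAR)[:,0] for j in(1,2)]
        m=(g[0]<smax)&(g[1]>90)
        vals.append((k,u[m].mean() if m.sum()>10 else np.nan,m.sum()*.1))
    v=np.array(vals); 
    if dbg: print(np.round(v[::3],2).tolist())
    w=np.nanmedian(v[:,2]); ok=abs(v[:,2]-w)<1.0
    px=np.nanmean(v[ok,1]); X=tgt+off+[0,0,(z0+z1)/2]
    J=np.array([(proj(c,X+d)-proj(c,X))@n/1e-3 for d in 1e-3*np.eye(3)[:2]])
    return px,J,ok.sum(),w
E
python3 - <<'E'
from ax import *
s,t=load("scene2"),load("top2")
hs=onz(s,(383.2,220.6),.15);ht=onz(t,(212.9,145.4),.15)
A=[];b=[]
for c,h,z in((s,hs,(.055,.125)),(t,ht,(.055,.10))):
    px,J,n,w=axis(c,h,*z,dbg=True); print(px,J,n,w); A.append(J);b.append(px)
print("dog minus hole (m)",np.linalg.solve(A,b))
E
```

```text
[[0.0, -0.2, 8.5], [0.12, -0.15, 8.8], [0.25, -0.15, 9.0], [0.38, -0.15, 8.8], [0.5, -0.3, 9.1], [0.62, -0.71, 7.8], [0.75, 0.93, 4.9], [0.88, -0.25, 9.2], [1.0, -0.25, 9.0]]
-0.2214285714285955 [325.32932952 311.99330873] 21 8.8
[[0.0, 0.23, 2.6], [0.12, 0.1, 2.1], [0.25, -0.14, 1.7], [0.38, 0.15, 1.2], [0.5, nan, 0.9], [0.62, 3.45, 1.9], [0.75, nan, 0.9], [0.88, -0.63, 1.7], [1.0, -0.45, 3.8]]
0.83486999556905 [ 219.18677456 -330.41109987] 21 1.7000000000000002
dog minus hole (m) [ 0.00106501 -0.00182026]
```

```bash
sed -i 's/im=hsv(c\["img"\]\[...,::-1\].copy()).astype(np.float32)/im=c["img"].astype(np.float32)/; s/for j in(1,2)\]/for j in(0,2)]/; s/m=(g\[0\]<smax)&(g\[1\]>90)/m=(g[0]-g[1]<rb)\&(g[1]>60)/; s/smax=75/rb=35/' ax.py
python3 - <<'E'
from ax import *
s,t=load("scene2"),load("top2")
hs=onz(s,(383.2,220.6),.15);ht=onz(t,(212.9,145.4),.15)
for rb in(25,40):
  A=[];b=[]
  for c,h,z in((s,hs,(.055,.125)),(t,ht,(.055,.13))):
    px,J,n,w=axis(c,h,*z,dbg=True,rb=rb); print(px,J,n,w); A.append(J);b.append(px)
  print("dog minus hole (m)",np.linalg.solve(A,b))
print(proj(t,ht+[0,0,.05]),proj(t,ht+[0,0,.14]))
print(t["img"][132:150,200:218].astype(int)[...,0]); print((t["img"].astype(int)[...,0]-t["img"].astype(int)[...,2])[132:150,200:218])
E
```

```text
[[0.0, -0.2, 7.3], [0.12, -0.2, 7.5], [0.25, -0.25, 7.6], [0.38, -0.2, 7.5], [0.5, -0.5, 7.9], [0.62, -0.4, 8.1], [0.75, -0.2, 8.1], [0.88, -0.35, 8.0], [1.0, -0.3, 7.9]]
-0.2980000000000238 [325.32932952 311.99330873] 25 7.800000000000001
[[0.0, 0.75, 5.2], [0.12, 0.8, 5.3], [0.25, 0.94, 4.6], [0.38, 1.55, 6.2], [0.5, 2.4, 8.3], [0.62, 1.55, 7.4], [0.75, 1.1, 7.1], [0.88, 0.6, 7.5], [1.0, -0.05, 7.4]]
1.1038461538461246 [ 221.86570341 -334.44965989] 13 7.2
dog minus hole (m) [ 0.00137466 -0.00238857]
[[0.0, -0.25, 8.0], [0.12, -0.25, 8.2], [0.25, -0.3, 8.3], [0.38, -0.25, 8.2], [0.5, -0.5, 8.7], [0.62, -0.35, 9.0], [0.75, -0.25, 9.0], [0.88, -0.25, 8.8], [1.0, -0.3, 8.5]]
-0.2980000000000238 [325.32932952 311.99330873] 25 8.5
[[0.0, 0.8, 6.1], [0.12, 0.8, 6.1], [0.25, 0.86, 5.6], [0.38, 2.25, 8.4], [0.5, 2.2, 8.7], [0.62, 1.35, 7.8], [0.75, 0.85, 7.6], [0.88, 0.35, 8.0], [1.0, -0.35, 8.0]]
0.9535714285714002 [ 221.86570341 -334.44965989] 14 7.7
dog minus hole (m) [ 0.0011113  -0.00211395]
[210.19868796 141.37266565] [204.75929039 133.26317208]
[[ 63  47  40  44  58  72  74  66  62  
[... 1962 characters left out ...]
  3  22  56  95 105 110]
 [ 49  82  96  99  99  97  81  46  17   8   4   5   5  14  48  85  98 103]
 [ 53  77  93  97  95  94  86  65  35  13   6   3   6  19  44  75  90  93]
 [ 50  82  96  95  97  98  93  85  66  35  14  12  14  22  43  61  78  93]
 [ 53  83  98 101 100  97  99  97  87  61  38  30  32  41  50  53  65  87]
 [ 50  79  97 102 100 101  99 100  92  74  54  46  45  51  54  54  61  86]
 [ 50  80  97 101 101 101 103 103  97  79  59  50  50  53  56  59  68  86]
 [ 52  84  98 104 101 100 100 103  98  86  68  55  55  60  62  62  77  93]
 [ 51  84 100 102 103 101 103 103  99  93  78  64  59  60  63  70  83  97]
 [ 52  80  98 101  97 100 101 100  97  96  92  83  77  78  78  86  95  98]]
```

```bash
python3 go.py .6507 .0736 .242 91.6
```

```text
t 6.3 pos [0.6519 0.0702 0.2983] yaw 91.39 F [ 0.1  0.2 -1.4] M [-0.06 -0.01 -0.05] w 0.326 gf 40.3 q7 1.53
shift [0.0011, 0.0035, 0.0563] turn [-0.01, -0.01, -0.04] rows>= 1.4
```

Request:
servo_tool([
  [[0.001,0.002,0.02,0,0,0,0],[0.001,0.002,0.035,0,0,0,0],[0.001,0.002,0.035,0,0,0,0],[0.001,0.002,0.035,0,0,0,0],[0.001,0.002,0.035,0,0,0,0],[0.001,0.002,0.035,0,0,0,0]],
])

```text
t: 6.8
eef_pos: [0.6522, 0.0741, 0.2653]
tool_rot: [0.001, -0.013, 1.0, 0.0]
contact_force: [0.0, -0.5, -1.1]
gripper_width: 0.327
grasp_force: 40.3
```

```bash
cat > look.py <<'E'
import sys
from ax import *
from station import bot
# look.py sx sy tx ty foot_below_tcp : mouth pixels in scene / top
sx,sy,tx,ty,f=map(float,sys.argv[1:6])
ps=[];A=[];b=[]
for k in range(3):
  ps.append(bot.get_obs()["eef_pos"]); s=bot.read_camera("scene"); t=bot.read_camera("top")
  if k==0: S,T=s,t; IM=[s["img"].astype(float),t["img"].astype(float)]
  else: IM[0]+=s["img"];IM[1]+=t["img"]
S["img"]=(IM[0]/3).astype(np.uint8);T["img"]=(IM[1]/3).astype(np.uint8); np.savez("sceneL.npz",**S);np.savez("topL.npz",**T)
p=np.mean(ps,0); print("tcp",np.round(ps,4).tolist()); zf=p[2]-f-.15
for c,q,z in((S,(sx,sy),(zf+.006,zf+.07)),(T,(tx,ty),(zf+.006,zf+.035))):
  px,J,n,w=axis(c,onz(c,q,.15),*z,dbg=True); print(round(px,2),J.round(),n,w); A.append(J);b.append(px)
print("shank minus hole (mm)",1e3*np.linalg.solve(A,b), "foot above bench",zf)
E
python3 look.py 383.2 220.6 212.9 145.4 .097
```

```text
tcp [[0.6522, 0.0741, 0.2653], [0.6521, 0.0745, 0.2649], [0.6519, 0.0747, 0.2645]]
[[0.0, 0.9, 7.7], [0.12, 0.8, 7.5], [0.25, 0.85, 7.8], [0.38, 0.75, 7.6], [0.5, 0.75, 7.8], [0.62, 0.7, 7.9], [0.75, 0.7, 8.1], [0.88, 0.75, 8.2], [1.0, 0.5, 8.3]]
0.79 [319. 306.] 24 7.800000000000001
[[0.0, -0.2, 5.7], [0.12, -0.25, 5.8], [0.25, -0.25, 5.8], [0.38, -0.25, 5.8], [0.5, -0.25, 6.0], [0.62, -0.25, 6.0], [0.75, -0.25, 6.0], [0.88, -0.2, 6.1], [1.0, -0.05, 6.4]]
-0.23 [ 213. -320.] 25 6.0
shank minus hole (mm) [1.09136318 1.43574532] foot above bench 0.01791719694035937
```

Request:
servo_tool([
  [[0.001,-0.0014,0.005,0,0,0,0],[0.001,-0.0014,0.012,0,0,0,0],[0.001,-0.0014,0.016,0,0,0,0],[0.001,-0.0014,0.016,0,0,0,0],[0.001,-0.0014,0.016,0,0,0,0],[0.001,-0.0014,0.016,0,0,0,0]],
])

```text
t: 7.6
eef_pos: [0.6507, 0.0734, 0.2478]
tool_rot: [-0.0, -0.014, 1.0, -0.0]
contact_force: [0.7, -0.5, -1.4]
gripper_width: 0.324
grasp_force: 40.3
```

```bash
python3 look.py 383.2 220.6 212.9 145.4 .097; python3 go.py
```

```text
tcp [[0.6507, 0.0734, 0.2478], [0.6508, 0.0734, 0.248], [0.6508, 0.0735, 0.2481]]
[[0.0, 0.1, 7.5], [0.12, -0.0, 7.3], [0.25, 0.15, 7.6], [0.38, 0.05, 7.6], [0.5, -0.0, 7.7], [0.62, 0.05, 7.6], [0.75, -0.0, 8.1], [0.88, -0.1, 8.1], [1.0, -0.15, 8.0]]
0.02 [316. 303.] 24 7.7
[[0.0, -0.0, 6.3], [0.12, -0.0, 6.3], [0.25, -0.0, 6.3], [0.38, 0.05, 6.2], [0.5, 0.1, 6.3], [0.62, 0.25, 6.6], [0.75, 0.5, 6.9], [0.88, 0.85, 7.6], [1.0, 1.05, 8.2]]
0.13 [ 210. -316.] 20 6.300000000000001
shank minus hole (mm) [ 0.27788858 -0.23476344] foot above bench 0.000954257729156277
t 7.9 pos [0.6507 0.0735 0.248 ] yaw 91.58 F [-1.4  0.6 -1. ] M [-0.   -0.03 -0.06] w 0.325 gf 40.3 q7 1.55
```

Aligned to within about 0.3 mm. Inserting gently.

Request:
servo_tool([
  [[0,0,0.004,0,0,0,0],[0,0,0.008,0,0,0,0],[0,0,0.012,0,0,0,0],[0,0,0.012,0,0,0,0]],
])

```text
t: 8.23
eef_pos: [0.6501, 0.073, 0.2345]
tool_rot: [-0.001, -0.014, 1.0, -0.0]
contact_force: [0.9, -0.7, -2.3]
gripper_width: 0.319
grasp_force: 40.4
```

Request:
servo_tool([
  [[0,0,0.01,0,0,0,0],[0,0,0.02,0,0,0,0],[0,0,0.03,0,0,0,0],[0,0,0.04,0,0,0,0],[0,0,0.04,0,0,0,0]],
])

```text
t: 8.65
eef_pos: [0.6493, 0.0731, 0.1927]
tool_rot: [-0.002, -0.014, 1.0, -0.001]
contact_force: [-0.0, -1.3, -3.0]
gripper_width: 0.322
grasp_force: 40.1
```

```bash
python3 go.py .65 .073 .158 91.6
```

```text
t 8.65 pos [0.6493 0.0731 0.1927] yaw 91.57 F [-0.  -1.3 -3. ] M [-0.57 -0.33 -0.04] w 0.322 gf 40.1 q7 1.56
shift [-0.0009, -0.0001, 0.0347] turn [-0.01, -0.04, -0.01] rows>= 0.8
```

Request:
servo_tool([
  [[-0.0004,0,0.01,0,0,0,0],[-0.0008,0,0.02,0,0,0,0],[-0.0008,0,0.03,0,0,0,0],[-0.0008,0,0.034,0,0,0,0],[-0.0008,0,0.034,0,0,0,0]],
])

```text
t: 9.07
eef_pos: [0.6505, 0.0735, 0.16]
tool_rot: [-0.001, -0.014, 1.0, -0.0]
contact_force: [-0.2, -1.9, -2.9]
gripper_width: 0.328
grasp_force: 40.3
```

```bash
python3 go.py .65 .073 .30 91.6
```

```text
t 9.07 pos [0.6505 0.0735 0.16  ] yaw 91.58 F [-0.2 -1.9 -2.9] M [-0.41 -0.01 -0.  ] w 0.328 gf 40.3 q7 1.57
shift [0.0009, -0.0005, -0.14] turn [-0.0, -0.03, -0.0] rows>= 3.4
```

Request:
servo_tool([
  [[0,0,0.003,0,0,0,0.35],[0,0,0.003,0,0,0,0.7],[0,0,0.003,0,0,0,1],[0,0,0,0,0,0,1],[0,0,0,0,0,0,1],[0,0,-0.04,0,0,0,1],[0,0,-0.08,0,0,0,1],[0,0,-0.12,0,0,0,1],[0,0,-0.16,0,0,0,1],[0,0,-0.18,0,0,0,1],[0,0,-0.18,0,0,0,1]],
])

```text
t: 9.98
eef_pos: [0.654, 0.0733, 0.3489]
tool_rot: [0.005, -0.014, 1.0, 0.001]
contact_force: [0.3, -0.4, 0.6]
gripper_width: 1.0
grasp_force: 0.0
```

```bash
python3 go.py .423 -.271 .23 97.6 ; python3 - <<'E'
from h import *
from station import bot
from m import blobs,hsv
s=bot.read_camera("scene"); np.savez("scene3.npz",**s)
lit=lambda im:(hsv(im)[...,1]<70)&(hsv(im)[...,2]>180)
b=blobs(s,(360,185,50,45),lit); print(b)
print([tuple(np.round(1e3*(onz(s,b[i][0],.18)-onz(s,(383.2,220.6),.15)),1)) for i in range(len(b))], proj(s,onz(s,(383.2,220.6),.15)+[0,0,.03]))
E
```

```text
t 9.98 pos [0.654  0.0733 0.3489] yaw 91.55 F [ 0.3 -0.4  0.6] M [ 0.02 -0.03  0.05] w 1.0 gf 0.0 q7 1.52
shift [0.2416, -0.3382, 0.1155] turn [0.02, 0.13, -1.21] rows>= 10.3
[([385.69, 210.67], np.float64(76.1875), [386.97, 213.32], [17.5, 11.2], 60.9)]
[(np.float64(2.4), np.float64(-0.5), np.float64(30.0))] [385.17602118 210.11466119]
```

Request:
servo_tool([
  [[0.241,-0.338,0.05,0,0.1,-1.2,1],[0.241,-0.338,0.05,0,0.1,-1.2,1],[0.241,-0.338,0.05,0,0.1,-1.2,1],[0.241,-0.338,0.05,0,0.1,-1.2,1],[0.241,-0.338,0.05,0,0.1,-1.2,1],[0.241,-0.338,0.05,0,0.1,-1.2,1],[0.241,-0.338,0.05,0,0.1,-1.2,1],[0.241,-0.338,0.05,0,0.1,-1.2,1],[0.241,-0.338,0.05,0,0.1,-1.2,1],[0.241,-0.338,0.115,0,0.1,-1.2,1],[0.241,-0.338,0.115,0,0.1,-1.2,1],[0.241,-0.338,0.115,0,0.1,-1.2,1],[0.241,-0.338,0.115,0,0.1,-1.2,1],[0.241,-0.338,0.115,0,0.1,-1.2,1],[0.241,-0.338,0.115,0,0.1,-1.2,1],[0.241,-0.338,0.115,0,0.1,-1.2,1]],
])

```text
t: 11.37
eef_pos: [0.4213, -0.2704, 0.2278]
tool_rot: [-0.003, -0.067, 0.998, -0.0]
contact_force: [-0.5, 0.2, -0.3]
gripper_width: 0.999
grasp_force: 0.0
```

```bash
python3 go.py .422 -.2715 .107 97.6
```

```text
t 11.37 pos [ 0.4213 -0.2704  0.2278] yaw 97.7 F [-0.5  0.2 -0.3] M [-0.01 -0.05  0.  ] w 0.999 gf 0.0 q7 2.29
shift [-0.0013, -0.0012, 0.1208] turn [-0.0, -0.08, 0.02] rows>= 2.9
```

Request:
servo_tool([
  [[-0.0013,-0.001,0.04,0,-0.1,0,1],[-0.0013,-0.001,0.07,0,-0.1,0,1],[-0.0013,-0.001,0.1,0,-0.1,0,1],[-0.0013,-0.001,0.115,0,-0.1,0,1],[-0.0013,-0.001,0.121,0,-0.1,0,1],[-0.0013,-0.001,0.121,0,-0.1,0,1],[-0.0013,-0.001,0.121,0,-0.1,0,0.3],[-0.0013,-0.001,0.121,0,-0.1,0,0],[-0.0013,-0.001,0.121,0,-0.1,0,0],[-0.0013,-0.001,0.121,0,-0.1,0,0],[-0.0013,-0.001,0.121,0,-0.1,0,0],[-0.0013,-0.001,0.121,0,-0.1,0,0],[-0.0013,-0.001,0.121,0,-0.1,0,0]],
], grip_force=40)

```text
t: 12.45
eef_pos: [0.4209, -0.2722, 0.1067]
tool_rot: [0.001, -0.066, 0.998, 0.0]
contact_force: [0.7, 1.2, 5.1]
gripper_width: 0.326
grasp_force: 39.0
```

```bash
python3 go.py .422 -.2715 .31 97.6
```

```text
t 12.45 pos [ 0.4209 -0.2722  0.1067] yaw 97.57 F [0.7 1.2 5.1] M [0.26 0.08 0.01] w 0.326 gf 39.0 q7 2.44
shift [-0.0015, 0.0005, -0.2033] turn [0.0, 0.02, -0.01] rows>= 4.9
```

Request:
servo_tool([
  [[0,0,-0.03,0,0,0,0],[0,0,-0.06,0,0,0,0],[0,0,-0.1,0,0,0,0],[0,0,-0.14,0,0,0,0],[0,0,-0.18,0,0,0,0],[0,0,-0.22,0,0,0,0],[0,0,-0.25,0,0,0,0],[0,0,-0.255,0,0,0,0],[0,0,-0.255,0,0,0,0]],
])

```text
t: 13.2
eef_pos: [0.4209, -0.2727, 0.363]
tool_rot: [0.002, -0.066, 0.998, -0.0]
contact_force: [-0.3, -0.1, -1.3]
gripper_width: 0.325
grasp_force: 40.2
```

```bash
python3 go.py .6465 .2236 .30 91.6
```

```text
t 13.2 pos [ 0.4209 -0.2727  0.363 ] yaw 97.57 F [-0.3 -0.1 -1.3] M [-0.07  0.02 -0.01] w 0.325 gf 40.2 q7 2.21
shift [-0.2887, 0.4623, 0.0638] turn [-0.01, 0.05, 1.19] rows>= 13.2
```

Request:
servo_tool([
  [[-0.02,0.03,0,0,0,0.2,0],[-0.04,0.065,0,0,0,0.4,0],[-0.06,0.1,0,0,0,0.6,0],[-0.08,0.135,0,0,0,0.8,0],[-0.1,0.165,0,0,0,1.0,0],[-0.12,0.2,0,0,0,1.2,0],[-0.14,0.23,0,0,0,1.2,0],[-0.16,0.26,0,0,0,1.2,0],[-0.185,0.295,0,0,0,1.2,0],[-0.205,0.33,0,0,0,1.2,0],[-0.225,0.365,0,0,0,1.2,0],[-0.25,0.4,0,0,0,1.2,0],[-0.27,0.43,0.01,0,0,1.2,0],[-0.28,0.45,0.03,0,0,1.2,0],[-0.287,0.46,0.05,0,0,1.2,0],[-0.2887,0.4623,0.07,0,0,1.2,0],[-0.2887,0.4623,0.085,0,0,1.2,0],[-0.2887,0.4623,0.09,0,0,1.2,0],[-0.2887,0.4623,0.09,0,0,1.2,0],[-0.2887,0.4623,0.09,0,0,1.2,0]],
])

```text
t: 14.87
eef_pos: [0.6452, 0.2237, 0.2704]
tool_rot: [-0.001, -0.013, 1.0, -0.0]
contact_force: [-0.1, -0.6, -0.4]
gripper_width: 0.328
grasp_force: 40.2
```

```bash
python3 - <<'E'
from m import *
# left hole in initial scene view, tight box
def rel(im):
    v=hsv(im)[...,2]; return v<.78*np.percentile(v,70)
print(blobs(s,(418,194,26,20),rel,4), proj(s,onz(s,(383.2,220.6),.15)+[-.0042,.1502,0]), blobs(s,(370,212,26,18),rel,4))
E
```

```text
[([427.37, 204.67], np.float64(25.6875), [427.4, 204.71], [8.1, 3.9], 9.5)] [427.51786481 204.74492643] [([383.29, 220.63], np.float64(32.1875), [383.12, 220.62], [4.5, 9.0], 90.0)]
```

```bash
python3 look.py 427.45 204.7 157.15 147.4 .097; python3 go.py .6465 .2236 .247 91.6
```

```text
tcp [[0.6452, 0.2237, 0.2704], [0.646, 0.224, 0.2721], [0.646, 0.2242, 0.2723]]
[[0.0, -0.1, 7.3], [0.12, -0.2, 7.3], [0.25, -0.25, 7.2], [0.38, 0.05, 8.0], [0.5, -0.25, 8.4], [0.62, -0.45, 8.0], [0.75, -0.35, 7.6], [0.88, -0.35, 7.6], [1.0, -0.25, 7.8]]
-0.24 [336. 262.] 25 7.6000000000000005
[[0.0, -0.35, 5.6], [0.12, -0.35, 5.8], [0.25, -0.35, 5.8], [0.38, -0.35, 5.8], [0.5, -0.25, 5.8], [0.62, -0.25, 5.8], [0.75, -0.2, 5.7], [0.88, -0.15, 5.8], [1.0, -0.05, 6.0]]
-0.26 [ 300. -244.] 25 5.800000000000001
shank minus hole (mm) [-0.7951448   0.08899149] foot above bench 0.024595167312528254
t 15.17 pos [0.6458 0.2243 0.272 ] yaw 91.56 F [ 0.3  0.3 -1. ] M [-0.    0.03 -0.  ] w 0.323 gf 40.2 q7 1.28
shift [-0.0007, -0.0007, 0.025] turn [0.01, 0.02, -0.01] rows>= 0.6
```

Request:
servo_tool([
  [[-0.0008,-0.0002,0.008,0,0,0,0],[-0.0008,-0.0002,0.016,0,0,0,0],[-0.0008,-0.0002,0.023,0,0,0,0],[-0.0008,-0.0002,0.023,0,0,0,0],[-0.0008,-0.0002,0.023,0,0,0,0],[-0.0008,-0.0002,0.023,0,0,0,0]],
])

```text
t: 15.67
eef_pos: [0.6463, 0.2241, 0.2479]
tool_rot: [-0.0, -0.014, 1.0, 0.0]
contact_force: [-0.4, 0.6, -0.4]
gripper_width: 0.324
grasp_force: 40.2
```

```bash
python3 look.py 427.45 204.7 157.15 147.4 .097; python3 go.py .6465 .2236 .235 91.6
```

```text
tcp [[0.6463, 0.2241, 0.2479], [0.6465, 0.2242, 0.2484], [0.6464, 0.2242, 0.2484]]
[[0.0, 0.05, 7.2], [0.12, 0.1, 7.3], [0.25, 0.05, 7.4], [0.38, 0.1, 7.3], [0.5, 0.05, 7.4], [0.62, 0.05, 7.4], [0.75, 0.2, 8.1], [0.88, -0.15, 8.4], [1.0, -0.2, 7.9]]
0.04 [332. 258.] 23 7.4
[[0.0, -0.0, 6.1], [0.12, -0.0, 6.1], [0.25, -0.0, 6.1], [0.38, -0.0, 5.9], [0.5, -0.05, 6.0], [0.62, -0.05, 5.8], [0.75, 0.05, 5.8], [0.88, 0.05, 6.0], [1.0, 0.1, 5.9]]
0.0 [ 294. -240.] 25 6.0
shank minus hole (mm) [0.06559641 0.07220733] foot above bench 0.0012093558988067465
t 15.97 pos [0.6464 0.2242 0.2483] yaw 91.57 F [ 0.7  0.3 -0.5] M [0.   0.01 0.01] w 0.328 gf 40.2 q7 1.28
shift [-0.0001, -0.0006, 0.0133] turn [0.01, 0.01, -0.01] rows>= 0.3
```

Centred. Inserting.

Request:
servo_tool([
  [[0,0,0.005,0,0,0,0],[0,0,0.01,0,0,0,0],[0,0,0.015,0,0,0,0],[0,0,0.015,0,0,0,0],[0,0,0.025,0,0,0,0],[0,0,0.035,0,0,0,0],[0,0,0.045,0,0,0,0],[0,0,0.045,0,0,0,0]],
])

```text
t: 16.63
eef_pos: [0.645, 0.2235, 0.1998]
tool_rot: [-0.002, -0.014, 1.0, -0.001]
contact_force: [1.3, -1.8, -3.4]
gripper_width: 0.325
grasp_force: 40.1
```

```bash
python3 go.py .6464 .2242 .159 91.6
```

```text
t 16.63 pos [0.645  0.2235 0.1998] yaw 91.57 F [ 1.3 -1.8 -3.4] M [-0.59 -0.44 -0.02] w 0.325 gf 40.1 q7 1.29
shift [-0.0015, 0.0007, 0.0408] turn [-0.01, -0.04, -0.01] rows>= 1.0
```

Request:
servo_tool([
  [[-0.0005,0.0003,0.01,0,0,0,0],[-0.001,0.0004,0.02,0,0,0,0],[-0.001,0.0004,0.03,0,0,0,0],[-0.001,0.0004,0.04,0,0,0,0],[-0.001,0.0004,0.041,0,0,0,0],[-0.001,0.0004,0.041,0,0,0,0],[-0.001,0.0004,0.043,0,0,0,0.35],[-0.001,0.0004,0.043,0,0,0,0.7],[-0.001,0.0004,0.043,0,0,0,1],[-0.001,0.0004,0.041,0,0,0,1],[-0.001,0.0004,0.041,0,0,0,1],[-0.001,0.0004,0,0,0,0,1],[-0.001,0.0004,-0.04,0,0,0,1],[-0.001,0.0004,-0.08,0,0,0,1],[-0.001,0.0004,-0.12,0,0,0,1],[-0.001,0.0004,-0.15,0,0,0,1],[-0.001,0.0004,-0.15,0,0,0,1]],
])

```text
t: 18.05
eef_pos: [0.6501, 0.2255, 0.362]
tool_rot: [0.006, -0.014, 1.0, 0.003]
contact_force: [1.1, -0.4, 0.4]
gripper_width: 1.0
grasp_force: 0.0
```

```bash
python3 go.py .5285 -.351 .25 97.6; python3 - <<'E'
from h import *
from station import bot
from m import blobs,hsv
s=bot.read_camera("scene"); np.savez("scene4.npz",**s)
lit=lambda im:(hsv(im)[...,1]<70)&(hsv(im)[...,2]>180)
print(blobs(s,(360,170,90,60),lit),proj(s,onz(s,(383.2,220.6),.15)+[0,0,.03]),proj(s,onz(s,(427.45,204.7),.15)+[0,0,.03]))
cv2.imwrite("pics/c4.png",np.hstack([crop(s,340,150,130,100,3),crop(s,150,190,130,100,3)]))
E
```

```text
t 18.05 pos [0.6501 0.2255 0.362 ] yaw 91.58 F [ 1.1 -0.4  0.4] M [0.09 0.01 0.  ] w 1.0 gf 0.0 q7 1.27
shift [0.1388, -0.5736, 0.1068] turn [0.06, 0.15, -1.2] rows>= 14.4
[([430.6, 194.9], np.float64(61.4375), [431.97, 197.14], [16.3, 9.6], 54.8), ([385.69, 210.66], np.float64(76.0625), [386.97, 213.32], [17.5, 11.2], 60.9)] [385.17602118 210.11466119] [429.99702946 194.61995016]
```

View pics/c4.png

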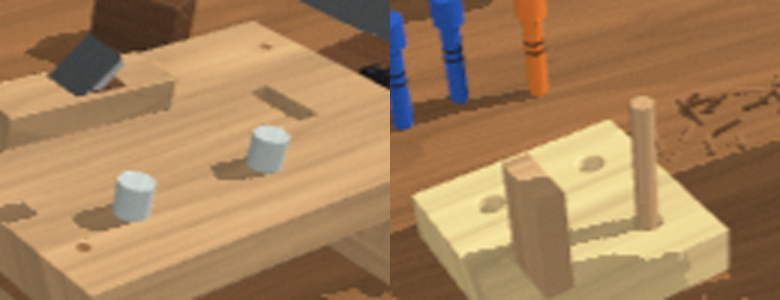

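Both dogs are seated: head tops at scene (385.7,210.7) and (430.6,194.9) against the expected (385.2,210.1) and (430.0,194.6). The dowel is untouched, so the stop is next.

Request:
servo_tool([
  [[0.1388,-0.574,0.01,0,0.1,-1.3,1],[0.1388,-0.574,0.01,0,0.1,-1.3,1],[0.1388,-0.574,0.01,0,0.1,-1.3,1],[0.1388,-0.574,0.01,0,0.1,-1.3,1],[0.1388,-0.574,0.01,0,0.1,-1.3,1],[0.1388,-0.574,0.01,0,0.1,-1.3,1],[0.1388,-0.574,0.01,0,0.1,-1.3,1],[0.1388,-0.574,0.01,0,0.1,-1.3,1],[0.1388,-0.574,0.01,0,0.1,-1.3,1],[0.1388,-0.574,0.01,0,0.1,-1.3,1],[0.1388,-0.574,0.05,0,0.1,-1.3,1],[0.1388,-0.574,0.1,0,0.1,-1.3,1],[0.1388,-0.574,0.13,0,0.1,-1.3,1],[0.1388,-0.574,0.15,0,0.1,-1.3,1],[0.1388,-0.574,0.15,0,0.1,-1.3,1],[0.1388,-0.574,0.15,0,0.1,-1.3,1],[0.1388,-0.574,0.15,0,0.1,-1.3,1]],
])

```text
t: 19.52
eef_pos: [0.5192, -0.3552, 0.1971]
tool_rot: [-0.009, -0.068, 0.998, 0.002]
contact_force: [-0.8, -0.1, -0.0]
gripper_width: 1.002
grasp_force: 0.0
```

```bash
python3 go.py .528 -.351 .106 98.5
```

```text
t 19.52 pos [ 0.5192 -0.3552  0.1971] yaw 97.75 F [-0.8 -0.1 -0. ] M [ 0.01 -0.03 -0.  ] w 1.002 gf 0.0 q7 2.41
shift [-0.0108, 0.0026, 0.091] turn [0.05, -0.2, -0.15] rows>= 2.2
```

Request:
servo_tool([
  [[-0.01,0.0026,0.01,0,-0.2,-0.15,1],[-0.01,0.0026,0.03,0,-0.2,-0.15,1],[-0.01,0.0026,0.03,0,-0.2,-0.15,1],[-0.01,0.0026,0.03,0,-0.2,-0.15,1],[-0.01,0.0026,0.03,0,-0.2,-0.15,1]],
])

```text
t: 19.93
eef_pos: [0.534, -0.3487, 0.1736]
tool_rot: [0.005, -0.077, 0.997, 0.001]
contact_force: [0.7, -0.0, 1.0]
gripper_width: 0.997
grasp_force: 0.0
```

```bash
python3 go.py .528 -.351 .106 98.5
```

```text
t 19.93 pos [ 0.534  -0.3487  0.1736] yaw 98.85 F [ 0.7 -0.   1. ] M [-0.02  0.06 -0.03] w 0.997 gf 0.0 q7 2.43
shift [0.0069, -0.0014, 0.0676] turn [0.01, 0.11, 0.07] rows>= 1.6
```

Request:
servo_tool([
  [[0.005,-0.001,0.01,0,0.1,0,1],[0.005,-0.001,0.01,0,0.1,0,1],[0.005,-0.001,0.01,0,0.1,0,1],[0.005,-0.001,0.01,0,0.1,0,1]],
])

```text
t: 20.27
eef_pos: [0.5288, -0.3509, 0.1628]
tool_rot: [0.0, -0.077, 0.997, 0.0]
contact_force: [0.0, 1.1, -0.4]
gripper_width: 0.996
grasp_force: 0.0
```

```bash
python3 go.py .528 -.351 .106 98.5
```

```text
t 20.27 pos [ 0.5288 -0.3509  0.1628] yaw 98.81 F [ 0.   1.1 -0.4] M [ 0.05 -0.   -0.01] w 0.996 gf 0.0 q7 2.43
shift [0.0008, -0.0, 0.0568] turn [0.01, 0.0, 0.06] rows>= 1.4
```

Request:
servo_tool([
  [[0.0005,0,0.015,0,0,0,1],[0.0005,0,0.03,0,0,0,1],[0.0005,0,0.045,0,0,0,1],[0.0005,0,0.057,0,0,0,1],[0.0005,0,0.057,0,0,0,1],[0.0005,0,0.057,0,0,0,1],[0.0005,0,0.057,0,0,0,0.3],[0.0005,0,0.057,0,0,0,0],[0.0005,0,0.057,0,0,0,0],[0.0005,0,0.057,0,0,0,0],[0.0005,0,0.057,0,0,0,0],[0.0005,0,0.057,0,0,0,0],[0.0005,0,0.057,0,0,0,0]],
], grip_force=50)

```text
t: 21.35
eef_pos: [0.5287, -0.3512, 0.1062]
tool_rot: [0.0, -0.077, 0.997, 0.0]
contact_force: [-0.1, -0.1, 4.2]
gripper_width: 0.247
grasp_force: 49.6
```

```bash
python3 go.py .528 -.351 .36 98.5
```

```text
t 21.35 pos [ 0.5287 -0.3512  0.1062] yaw 98.82 F [-0.1 -0.1  4.2] M [-0.07 -0.04  0.04] w 0.247 gf 49.6 q7 2.46
shift [0.0004, 0.0003, -0.2538] turn [0.0, 0.01, 0.06] rows>= 6.1
```

Request:
servo_tool([
  [[0,0,-0.03,0,0,0,0],[0,0,-0.06,0,0,0,0],[0,0,-0.1,0,0,0,0],[0,0,-0.14,0,0,0,0],[0,0,-0.18,0,0,0,0],[0,0,-0.22,0,0,0,0],[0,0,-0.25,0,0,0,0],[0,0,-0.255,0,0,0,0],[0,0,-0.255,0,0,0,0],[0,0,-0.255,0,0,0,0]],
])

```text
t: 22.18
eef_pos: [0.5279, -0.3506, 0.3593]
tool_rot: [-0.001, -0.077, 0.997, 0.001]
contact_force: [-0.3, -0.0, -2.0]
gripper_width: 0.246
grasp_force: 49.5
```

```bash
python3 go.py .5736 .3222 .28 91.6
```

```text
t 22.18 pos [ 0.5279 -0.3506  0.3593] yaw 98.83 F [-0.3 -0.  -2. ] M [ 0.02  0.01 -0.  ] w 0.246 gf 49.5 q7 2.36
shift [-0.1486, 0.6576, 0.0806] turn [0.02, -0.02, 1.45] rows>= 16.3
```

Request:
servo_tool([
  [[-0.005,0.02,0,0,0,0,0],[-0.012,0.055,0,0,0,0.2,0],[-0.021,0.092,0,0,0,0.3,0],[-0.029,0.13,0,0,0,0.4,0],[-0.038,0.168,0,0,0,0.5,0],[-0.047,0.206,0,0,0,0.6,0],[-0.055,0.244,0,0,0,0.7,0],[-0.064,0.282,0,0,0,0.8,0],[-0.072,0.32,0,0,0,0.9,0],[-0.081,0.358,0,0,0,1.0,0],[-0.089,0.396,0,0,0,1.1,0],[-0.098,0.434,0,0,0,1.2,0],[-0.107,0.472,0,0,0,1.3,0],[-0.115,0.51,0,0,0,1.4,0],[-0.124,0.548,0,0,0,1.45,0],[-0.132,0.586,0,0,0,1.45,0],[-0.14,0.62,0,0,0,1.45,0],[-0.146,0.645,0,0,0,1.45,0],[-0.1486,0.6576,0.01,0,0,1.45,0],[-0.1486,0.6576,0.02,0,0,1.45,0]],
])

```text
t: 23.85
eef_pos: [0.5725, 0.3252, 0.3377]
tool_rot: [-0.002, -0.016, 1.0, 0.0]
contact_force: [0.2, -0.1, -0.6]
gripper_width: 0.249
grasp_force: 49.4
```

```bash
python3 go.py .5736 .3222 .27 91.6
```

```text
t 23.85 pos [0.5725 0.3252 0.3377] yaw 91.88 F [ 0.2 -0.1 -0.6] M [ 0.02  0.01 -0.03] w 0.249 gf 49.4 q7 1.05
shift [-0.0012, -0.003, 0.0677] turn [0.0, -0.04, 0.06] rows>= 1.6
```

Request:
servo_tool([
  [[-0.001,-0.002,0.02,0,0,0,0],[-0.001,-0.002,0.04,0,0,0,0],[-0.001,-0.002,0.06,0,0,0,0],[-0.001,-0.002,0.067,0,0,0,0],[-0.001,-0.002,0.067,0,0,0,0],[-0.001,-0.002,0.067,0,0,0,0]],
])

```text
t: 24.35
eef_pos: [0.5754, 0.3181, 0.2738]
tool_rot: [-0.001, -0.013, 1.0, -0.0]
contact_force: [0.7, -0.5, -1.2]
gripper_width: 0.245
grasp_force: 49.4
```

```bash
python3 - <<'E'
from h import *
from station import bot
t0,s0=load("top0"),load("scene0")
ps=[];I=None
for k in range(3):
  ps.append(bot.get_obs()["eef_pos"]); s=bot.read_camera("scene");t=bot.read_camera("top")
  I=[s["img"].astype(float),t["img"].astype(float)] if I is None else [I[0]+s["img"],I[1]+t["img"]]
s["img"]=(I[0]/3).astype(np.uint8);t["img"]=(I[1]/3).astype(np.uint8);np.savez("scene5.npz",**s);np.savez("top5.npz",**t)
print(np.round(ps,4).tolist()); p=np.mean(ps,0)
print("TCP px",proj(s,p),proj(t,p))
cv2.imwrite("pics/c5.png",np.hstack([crop(t,90,120,80,100,5),crop(s,395,110,80,100,5)]))
E
python3 go.py .5736 .3222 .25 91.6
```

```text
[[0.5754, 0.3181, 0.2738], [0.5761, 0.3193, 0.2754], [0.576, 0.3197, 0.2756]]
TCP px [443.09542853 142.22701541] [103.44465728 165.77027327]
t 24.65 pos [0.5757 0.3199 0.2753] yaw 91.57 F [ 0.3 -1.2 -2.2] M [0.01 0.03 0.  ] w 0.248 gf 49.4 q7 1.06
shift [0.0021, 0.0024, 0.0253] turn [0.02, 0.02, -0.01] rows>= 0.6
```

View pics/c5.png

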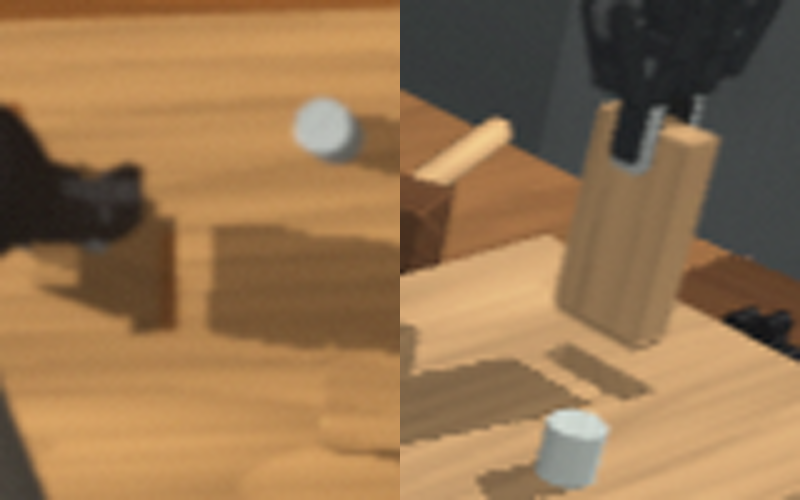

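The top view (left) shows the gripper over the slot. In the scene (right) the stop hangs upright, its foot about 29 mm above the slot. Both dog heads are undisturbed. Now measuring the stop's vertical edges against the slot in the scene image.

```bash
cat > edge.py <<'E'
from h import *
import sys
s0=load("scene0"); s=load(sys.argv[1]); zf=float(sys.argv[2])   # foot height above bench
th=np.radians(1.6); Rz=lambda v:np.array([np.cos(th)*v[0]-np.sin(th)*v[1],np.sin(th)*v[0]+np.cos(th)*v[1],0])
hl=onz(s0,(427.45,204.7),.15);hr=onz(s0,(383.2,220.6),.15)
C=(hl+Rz((-.07,.1))+hr+Rz((-.07,.25)))/2; print("slot by holes",C,"px",proj(s0,C),"direct px 434.05,184.2")
g=cv2.cvtColor(s["img"],cv2.COLOR_RGB2LAB).astype(np.float32); u=np.arange(-6,6.01,.25)
for nm,v in(("L",(-.03,-.011)),("M",(.03,-.011)),("R",(.03,.011))):
    B=C+Rz(v); P0=proj(s,B+[0,0,zf+.012]);P1=proj(s,B+[0,0,zf+.085]); e=P1-P0;n=np.array([-e[1],e[0]])/np.linalg.norm(e)
    if n[0]<0:n=-n
    prof=[]
    for k in np.linspace(0,1,20):
        xy=(P0+e*k+u[:,None]*n).astype(np.float32); prof.append(cv2.remap(g,xy[:,:1],xy[:,1:],cv2.INTER_LINEAR)[:,0])
    prof=np.array(prof); out=[]
    for part in(prof[:10],prof[10:]):
        d=np.linalg.norm(np.gradient(part.mean(0),axis=0),axis=1); out.append((round(float(u[d.argmax()]),2),round(float((u*d**3).sum()/(d**3).sum()),2)))
    X=B+[0,0,zf+.05]; J=[(proj(s,X+q)-proj(s,X))@n/1e-3 for q in 1e-3*np.eye(3)[:2]]
    print(nm,"offset px lower/upper",out,"J px/m",np.round(J))
E
python3 edge.py scene5 .029
```

```text
slot by holes [0.57734154 0.32230247 0.15      ] px [433.82533461 183.90113152] direct px 434.05,184.2
L offset px lower/upper [(-0.25, -0.25), (6.0, 2.17)] J px/m [298. 244.]
M offset px lower/upper [(-0.5, 0.47), (5.25, 4.53)] J px/m [325. 243.]
R offset px lower/upper [(-5.5, -2.85), (-0.25, -0.38)] J px/m [326. 238.]
```

Request:
servo_tool([
  [[0.001,0.0024,0.01,0,0,0,0],[0.001,0.0024,0.02,0,0,0,0],[0.001,0.0024,0.025,0,0,0,0],[0.001,0.0024,0.025,0,0,0,0],[0.001,0.0024,0.025,0,0,0,0],[0.001,0.0024,0.025,0,0,0,0]],
])

```text
t: 25.15
eef_pos: [0.5744, 0.322, 0.2493]
tool_rot: [-0.0, -0.014, 1.0, 0.0]
contact_force: [-0.3, 0.3, -1.8]
gripper_width: 0.245
grasp_force: 49.5
```

```bash
python3 - <<'E'
from h import *
from station import bot
s=bot.read_camera("scene");t=bot.read_camera("top");np.savez("scene6.npz",**s);np.savez("top6.npz",**t)
cv2.imwrite("pics/c6.png",np.hstack([crop(t,90,135,66,75,6),crop(s,395,120,66,75,6)]))
E
python3 edge.py scene6 .004; python3 go.py .575 .3222 .235 91.6
```

```text
slot by holes [0.57734154 0.32230247 0.15      ] px [433.82533461 183.90113152] direct px 434.05,184.2
L offset px lower/upper [(-0.25, -0.01), (0.0, 0.08)] J px/m [294. 241.]
M offset px lower/upper [(4.5, 4.46), (-0.25, 2.22)] J px/m [321. 240.]
R offset px lower/upper [(-0.25, -0.39), (0.25, -0.17)] J px/m [322. 235.]
t 25.25 pos [0.5746 0.3221 0.2496] yaw 91.56 F [ 0.4 -0.6  0.1] M [ 0.01 -0.03  0.01] w 0.25 gf 49.5 q7 1.05
shift [-0.0004, 0.0, 0.0146] turn [0.01, 0.01, -0.01] rows>= 0.4
```

View pics/c6.png

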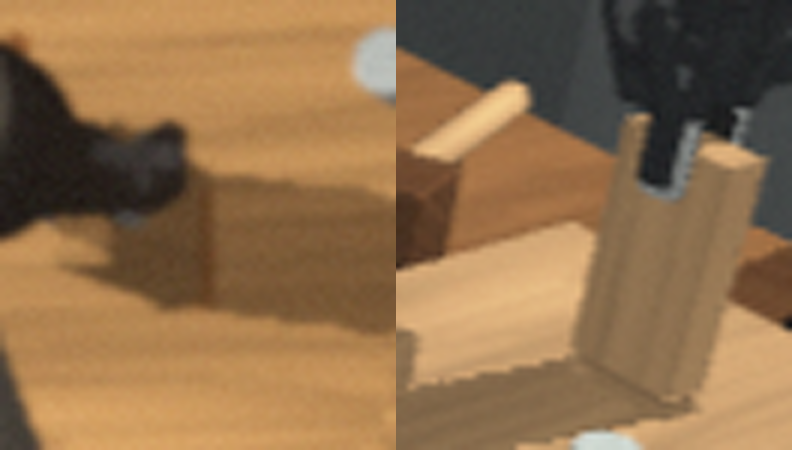

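The pictures show the foot directly over the slot, with a thin dark gap on the near side. The edges agree to about 0.3 px, so I'll insert.

Request:
servo_tool([
  [[0,0,0.004,0,0,0,0],[0,0,0.008,0,0,0,0],[0,0,0.012,0,0,0,0],[0,0,0.012,0,0,0,0],[0,0,0.012,0,0,0,0]],
])

```text
t: 25.67
eef_pos: [0.574, 0.3219, 0.2367]
tool_rot: [-0.0, -0.014, 1.0, 0.0]
contact_force: [0.0, -0.2, -0.9]
gripper_width: 0.245
grasp_force: 49.5
```

Request:
servo_tool([
  [[0,0,0.008,0,0,0,0],[0,0,0.016,0,0,0,0],[-0.0004,0,0.024,0,0,0,0],[-0.0004,0,0.032,0,0,0,0],[-0.0004,0,0.04,0,0,0,0],[-0.0004,0,0.04,0,0,0,0],[-0.0004,0,0.04,0,0,0,0]],
])

```text
t: 26.25
eef_pos: [0.5743, 0.3219, 0.1964]
tool_rot: [-0.001, -0.014, 1.0, 0.0]
contact_force: [0.7, 0.1, -0.3]
gripper_width: 0.25
grasp_force: 49.4
```

```bash
python3 go.py .5746 .322 .1562 91.6
```

```text
t 26.25 pos [0.5743 0.3219 0.1964] yaw 91.57 F [ 0.7  0.1 -0.3] M [ 0.01 -0.01  0.03] w 0.25 gf 49.4 q7 1.06
shift [-0.0003, 0.0, 0.0402] turn [0.0, -0.02, -0.01] rows>= 1.0
```

Request:
servo_tool([
  [[0,0,0.008,0,0,0,0],[-0.0003,0,0.016,0,0,0,0],[-0.0005,0,0.024,0,0,0,0],[-0.0007,0,0.032,0,0,0,0],[-0.0007,0,0.039,0,0,0,0],[-0.0007,0,0.039,0,0,0,0],[-0.0007,0,0.039,0,0,0,0],[-0.0007,0,0.039,0,0,0,0],[-0.0007,0,0.039,0,0,0,0],[-0.0007,0,0.039,0,0,0,0]],
])

```text
t: 27.08
eef_pos: [0.575, 0.3221, 0.1581]
tool_rot: [-0.0, -0.014, 1.0, 0.0]
contact_force: [-2.4, -0.4, -3.2]
gripper_width: 0.242
grasp_force: 49.2
```

```bash
python3 go.py .5746 .322 .1562 91.6; python3 - <<'E'
from h import *
from station import bot
s=bot.read_camera("scene");np.savez("scene7.npz",**s)
cv2.imwrite("pics/c7.png",crop(s,350,130,130,100,6))
C=np.array([.57734,.3223,.15])
th=np.radians(1.6)
for z in(.03,0):
  for v in((-.03,-.011),(.03,-.011),(.03,.011)):
    print(z,v,((proj(s,C+[np.cos(th)*v[0]-np.sin(th)*v[1],np.sin(th)*v[0]+np.cos(th)*v[1],z])-[350,130])*6).round(0))
E
```

```text
t 27.08 pos [0.575  0.3221 0.1581] yaw 91.58 F [-2.4 -0.4 -3.2] M [-0.15  0.65  0.05] w 0.242 gf 49.2 q7 1.07
shift [0.0004, -0.0001, 0.0019] turn [0.01, -0.01, -0.0] rows>= 0.0
0.03 (-0.03, -0.011) [451. 245.]
0.03 (0.03, -0.011) [552. 299.]
0.03 (0.03, 0.011) [586. 288.]
0 (-0.03, -0.011) [438. 301.]
0 (0.03, -0.011) [537. 358.]
0 (0.03, 0.011) [570. 346.]
```

View pics/c7.png

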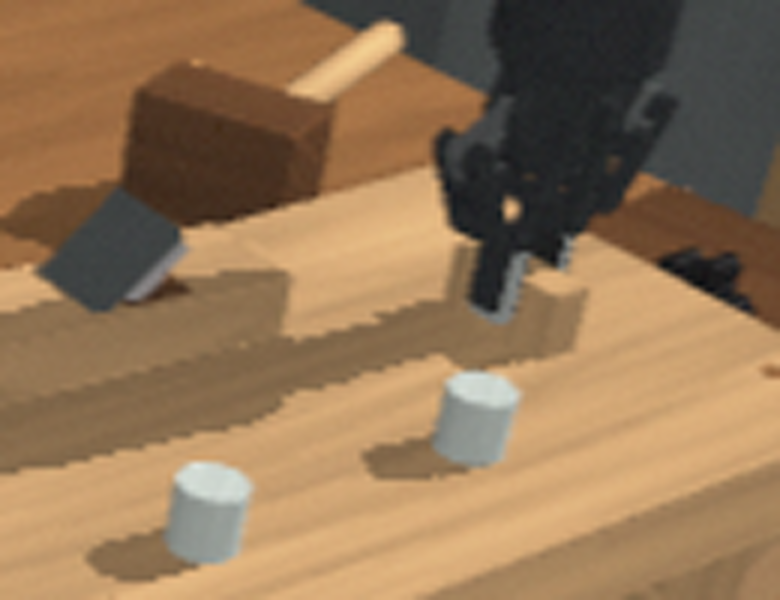

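The stop's top corners appear at crop (551,298) and (587,290), against the predicted (552,299) and (586,288). Both dogs stand seated. One last 1.5 mm trim, easing off the light x contact.

Request:
servo_tool([
  [[0.0005,0,0.001,0,0,0,0],[0.0005,0,0.0015,0,0,0,0],[0.0005,0,0.0015,0,0,0,0],[0.0005,0,0.0015,0,0,0,0],[0.0005,0,0.0015,0,0,0,0],[0.0005,0,0.0015,0,0,0,0],[0.0005,0,0.0015,0,0,0,0],[0.0005,0,0.0015,0,0,0,0]],
])

```text
t: 27.8
eef_pos: [0.575, 0.3221, 0.1569]
tool_rot: [0.0, -0.014, 1.0, 0.001]
contact_force: [-3.7, -2.6, 2.6]
gripper_width: 0.245
grasp_force: 49.9
```

```bash
python3 go.py; python3 - <<'E'
from station import bot
print(bot.hand_in())
E
```

```text
t 27.8 pos [0.575  0.3221 0.1569] yaw 91.57 F [-3.7 -2.6  2.6] M [-0.42  0.8   0.11] w 0.245 gf 49.9 q7 1.07
the job is handed in; nothing more can be done
None
```

I handed the job in at about 28 s: both dogs are seated and released in their holes, and the gripper is still holding the stop upright in the slot, its top level with the dog heads to within about 1 mm by my measurement; the hand-in returned no verdict.

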